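Pin the hinge of the swing-out bench pin

ROBOT

A 6-joint arm with a two-finger parallel gripper is mounted at the origin on the work surface; the furniture and walls round the work are solid. World frame = base frame: x ahead of the robot, y to its left, z up, the work surface at z = 0. Lengths are in m, angles in rad, forces in N, time in s.
With the tool pointing down it reaches from about 0.425 to 0.95 m from the base axis. Payload 3.5 kg.
Tool frame: the origin (TCP) lies on the centre line of the jaws, within the pads' length; the fingertips stand 8 mm ahead of it and the grasp point (between the pads) lies 11 mm behind it; z points along the fingers, y is the line along which they close (so a half turn about z gives the same grasp; the last joint's range is limited). The gripper opens to 85 mm and grips with 20 to 120 N. Pads are 22 mm wide; open, the fingers measure 114 mm over their backs; the gripper's body (76 mm by 85 mm) begins 54 mm behind the grasp point. The pads swing forward as they close: fully open they stand 13 mm farther back than shut.
Start: joints at [-1.392, 0.286, 1.577, -0, 1.279, -0.15], TCP at [0.218, -0.639, 0.239] pointing down, gripper open.
Joint ranges: [-2.77, 2.77], [-0.9, 2.22], [0.21, 2.48], [-1.53, 4.67], [0.24, 2.81], [-2.84, 2.84]. Speed limits (rad/s): [2.79, 2.79, 3.14, 3.14, 3.14, 3.14].

INTERFACE

Orientations are given as a unit quaternion [x, y, z, w].
In Python, from plant import ctrl gives the robot as it stands. The module is installed in compiled form; this text tells all that it offers.
- The arm moves only by the tool send_rows, never from a script. Its argument "steps" is a list of rows, each a list of 5 numbers: the shift along the tool's x, y, z in m, then the turn about the tool's z in degrees, then the opening, from -1 (shut) to 1 (fully open). A call has 1 to 12 rows; each row is the pose to reach, as a shift and turn from the pose commanded when the call began, along the tool's axes at that moment; what a row does not reach only later rows make up. A row lasts 1/10 s, in which the tool goes at most 50 mm and 8.59 degrees, less where a joint would pass 70% of its speed; a pose out of reach is approached as far as the arm can. A call with a gripper value outside its range is refused whole. The fingers move at their own pace and stop on an object; "squeeze" is the grip in N (left out, the last holds). Time passes only in rows, so rows that repeat a pose let the fingers close. It gives the time, the measured TCP pose, the force, the opening and the grip force at its end, in the units of the state.
- ctrl.get_state(): the state, without advancing time (a new reading comes with each control period).
- ctrl.read_camera(name): name is "scene" or "top"; returns the picture (480x640x3 uint8, red, green, blue); there is no depth.
- ctrl.calibration(name): a dict with "intrinsics" (3x3 intrinsics, pixels), "k1" (the pictures are not rectified: a ray, as slopes to the right and down, at radius r is drawn at 1 + k1 r^2 times it, then the intrinsics apply), "extrinsics" (4x4, takes a point from world to camera coordinates). Camera axes: x right, y up, looking along -z (the intrinsics and any distortion apply to the point x, -y, -z); pixel columns grow to the right and rows downward; lengths in m; the calibration is good to about 2 mm. A picture is of the moment at which its call begins. calibration takes no time and is no camera call.
- ctrl.sign_off(): hands the job in; it is judged then, once.
The state is a dict: "time": time; "qpos": joint angles; "dq": joint speeds; "joint_efforts": joint torques, N m; "eef_pos": TCP position; "tcp_rot": TCP orientation; "contact_force": force on the tool from outside, world axes, zero at the start; "wrist_torque": the same for the moment, N m; "opening": opening from 0.0 (shut) to 1.0 (fully open); "finger_force": force on a finger pad.
Only numpy, scipy, OpenCV 4.12 (cv2) and the standard library are available. Lean on these libraries where they do the work, as an engineer would, in place of code of your own. Each camera call takes 0.05 s, during which the arm holds its last target. There are 200 camera calls.

TASK

Take the red-handled hinge pin out of its wooden stand and thread it down through the three knuckles of the green-based hinge bracket (blue one on top, then the two steel ones) until its collar sits flush on the blue top knuckle, then let go. Feel for each hole and ease the pin in by hand, without forcing it (no push or side load over about 25 N) and without letting it drop; leave the red tin and the mallet where they are.

Things in the scene. Friction and masses are not known exactly. Their poses are not given: they have to be found in the camera images.
- hinge_pin: Loose steel pin, about 0.12 kg. Origin: centre of the nose's end face (lower end); z runs up the pin. Shank 10 mm across, 64 mm long, nose slightly bevelled over 0.6 mm to 8.8 mm across; collar 26 mm across, 64 to 69 mm from the nose; round red handle 20 mm across, 69 to 105 mm from the nose (grip there, any yaw). Starts upright in the stand, leaning up to 2 degrees.
- pin_stand: Fixed wooden block 60 x 60 x 45 mm, origin at the centre of its underside. A vertical hole, 11.4 mm across and 40 mm deep, is in the middle of its top; the pin stands on its floor, nose 5 mm above the table, underside of the collar at 69 mm.
- bracket: Fixed hinge bracket; origin on the table at the nominal hinge axis, z up. Green base plate 100 x 110 x 6 mm; blue upright on its +y side carries the top knuckle; towards +x a steel arm with a wooden bench pin reaches 150 mm out. Nothing is higher than 76 mm. All parts are clamped and do not yield. Fully home, the pin's collar lies on the top knuckle, its nose 12 mm above the table.
- bracket_axis (a point): On the nominal axis at the top face of the blue top knuckle, 76 mm above the table. This knuckle is a ring 33 mm across, 66 to 76 mm high up, with a vertical square-edged bore of 14 mm. It was set by hand: the real bore lies up to 8 mm off this point along the bracket's x and also along y, differently every time; find it by touch or sight.
- red_tin: Loose bystander: round red tin with a white lid, 45 mm across, 50 mm high; origin at the centre of its underside.
- mallet: Loose bystander: two-faced nylon mallet with a green handle, 71 x 187 x 27 mm, lying on the table; origin below its middle, long axis y.
- fork_axis (a point): On the nominal axis at the top face of the upper steel knuckle, 52 mm above the table. The two steel knuckles (42 to 52 and 18 to 28 mm high up) have vertical square-edged bores of 11.6 mm, in line with each other. They lie up to 1.5 mm off the real blue bore along the bracket's x and also along y, not reported: feel for it within the blue bore's play.
Not all that is in view belongs to the job. What is shaped like the hinge_pin but purple or turquoise is not meant.

How it is judged:
By the outcome, as a careful person would: the job done as asked, in the order asked, and still so for the second after the job is handed in, with the robot touching nothing.
It also fails if it takes over 72 s, if anything falls off the work surface, if the arm or the gripper's body presses on something with over 40 N, if the wrist force passes 120 N, or if a joint passes its speed limit or range.

## Working session

There is one attempt and no reset: what is moved stays moved. The work goes in short steps, Python scripts to look and compute and a tool call to move; the robot and the scene stay as the last step left them, time stands still between calls to the robot, and variables do not carry over. Pictures are saved under pics/ and viewed, at most 10 in all, crops included, and the job is handed in when it is done.

Besides the shell and the picture viewer there is one more tool, called as a command line: name --pt "numbers of a row" for each row, then --argument value for the rest. send_rows: Moves the arm, as the interface text tells. Its arguments: {"type":"object","properties":{"steps":{"type":"array","items":{"type":"array","items":{"type":"number"}}},"squeeze":{"type":"number"}},"required":["steps"]}

```bash
mkdir -p pics
cat > h.py <<'E'
import numpy as np, cv2
from plant import ctrl
def snap(n,f=None):
    im=ctrl.read_camera(n)
    if f: cv2.imwrite(f'pics/{f}.png',im[:,:,::-1])
    return im
def ray(n,u,v):
    c=ctrl.calibration(n);K=np.array(c['intrinsics']);E=np.array(c['extrinsics'])
    p=np.linalg.solve(K,[u,v,1.])[:2];q=p.copy()
    for _ in range(20): q=p/(1+c['k1']*(q@q))
    R=E[:3,:3];o=-R.T@E[:3,3];d=R.T@np.array([q[0],-q[1],-1.]);return o,d
def at(n,u,v,z):
    o,d=ray(n,u,v);return o+d*(z-o[2])/d[2]
def proj(n,P):
    c=ctrl.calibration(n);K=np.array(c['intrinsics']);E=np.array(c['extrinsics'])
    X=E[:3,:3]@np.array(P)+E[:3,3];q=np.array([X[0],-X[1]])/-X[2];q=q*(1+c['k1']*(q@q));return (K@[q[0],q[1],1])[:2]
def tri(a,b):
    (o1,d1),(o2,d2)=a,b
    A=np.stack([d1,-d2],1);s=np.linalg.lstsq(A,o2-o1,rcond=None)[0]
    p,q=o1+d1*s[0],o2+d2*s[1];return (p+q)/2,np.linalg.norm(p-q)
E
python3 - <<'E'
from h import *
for n in('scene','top'):
    snap(n,n+'0');o,d=ray(n,320,240);print(n,o,d,ctrl.calibration(n)['intrinsics'])
s=ctrl.get_state();print(s)
E
```

```text
scene [0.14335482 0.6992808  0.6117577 ] [ 0.42475542 -0.68901541 -0.58726507] [[511.59775812   0.         321.7981522 ]
 [  0.         511.59775812 237.32619916]
 [  0.           0.           1.        ]]
top [0.37160636 0.02203183 0.96470581] [ 0.19874386 -0.01360657 -0.97997658] [[580.12773087   0.         320.00725456]
 [  0.         580.12773087 243.59282476]
 [  0.           0.           1.        ]]
{'time': 0.1, 'qpos': array([-1.39194115e+00,  2.87104265e-01,  1.57804009e+00, -1.11019488e-05,
        1.27860992e+00, -1.50002870e-01]), 'dq': array([ 2.39407957e-04, -2.20428298e-03, -4.43575392e-03, -1.48645231e-04,
        5.43635941e-04,  9.16535111e-05]), 'joint_efforts': array([ 9.42754559e-04, -4.07291687e+01, -2.93700027e+01, -1.66619411e-04,
        3.42518397e-03, -2.81498195e-06]), 'eef_pos': array([ 0.21791847, -0.63823952,  0.23806222]), 'tcp_rot': array([ 9.86511140e-01,  1.63690568e-01, -2.09048073e-05, -1.08062081e-03]), 'contact_force': array([ 0.97531178,  0.55956195, -0.013365  ]), 'wrist_torque': array([ 0.0215879 , -0.02997592, -0.02166599]), 'finger_force': 0.0, 'opening': 0.9984257696369117}
```

View pics/scene0.png

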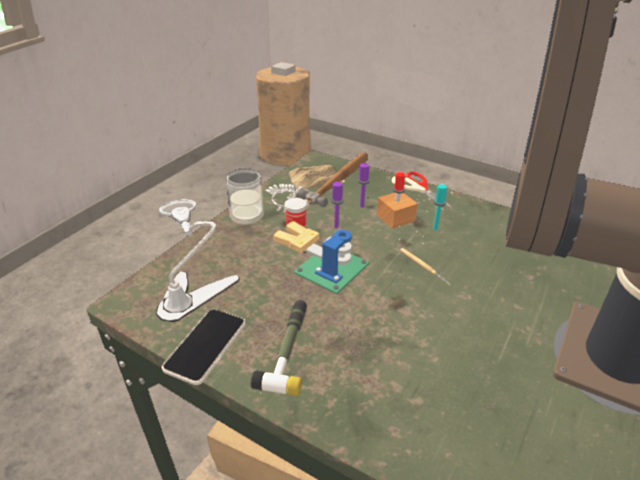

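View pics/top0.png

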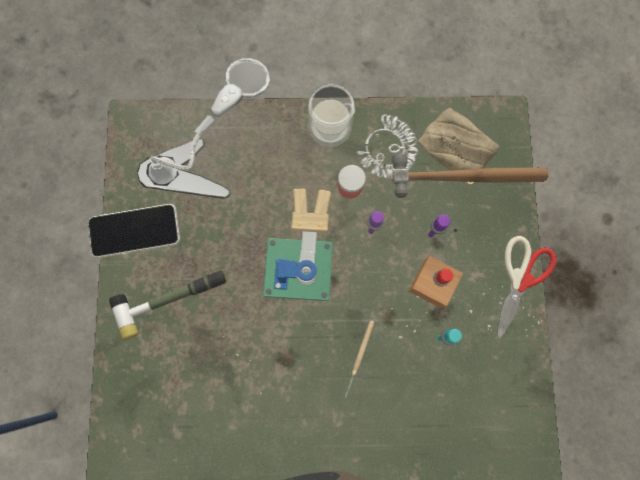

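The scene view shows the red pin in the orange block at about (400,183) and the bracket at (335,260). In the top view they are at (445,276) and (306,270).
Candidates in the top view are purple (376,218), purple (441,224), turquoise (453,336) and red in the stand (445,276). I choose the red one and check it in a crop.

Run:
```python
from h import *
t=snap('top');s=snap('scene')
def cr(im,u,v,w=40,k=10): return cv2.resize(im[v-w//2-5:v+w//2+5,u-w//2:u+w//2],None,fx=k,fy=k,interpolation=cv2.INTER_CUBIC)
a=np.vstack([np.hstack([cr(t,304,270,50,8),cr(t,441,278,50,8)])]);b=np.hstack([cr(s,340,248,50,8),cr(s,400,192,50,8)])
cv2.imwrite('pics/crop1.png',cv2.resize(np.vstack([a,b]),(600,600*a.shape[0]*2//a.shape[1]) if a.shape[0]*2<=a.shape[1] else (480,576))[:,:,::-1])
def blob(im,lo,hi,u,v,w=25,nm=''):
    h=cv2.cvtColor(im,cv2.COLOR_RGB2HSV);m=cv2.inRange(h,lo,hi);z=np.zeros_like(m);z[v-w:v+w,u-w:u+w]=m[v-w:v+w,u-w:u+w]
    n,_,st,c=cv2.connectedComponentsWithStats(z);i=1+np.argmax(st[1:,4]);print(nm,c[i],st[i]);return z
blob(t,(0,180,60),(4,255,255),445,276,20,'redT');blob(s,(0,200,60),(4,255,255),400,183,20,'redS')
z=blob(t,(105,120,40),(120,255,255),300,270,30,'blueT')
for c in (445,276),: print(at('top',*c,.110))
for r in z[255:292,270:325]: print(''.join('#' if x else '.' for x in r))
c=ctrl.calibration('top')
for n,u,v,zz in[('top',306,271,.076),('top',437,281,.045),('top',298,268,.006)]: print(n,u,v,at(n,u,v,zz))
g=cv2.inRange(cv2.cvtColor(t,cv2.COLOR_RGB2HSV),(65,100,60),(88,255,255))
cs=max(cv2.findContours(g,0,2)[0],key=cv2.contourArea);box=cv2.boxPoints(cv2.minAreaRect(cs));P=np.array([at('top',*q,.006) for q in box]);print(cv2.contourArea(cs),box,P)
print([np.linalg.norm(P[i]-P[i-1]) for i in range(4)],P.mean(0))
```

```text
redT [440.63636364 280.81818182] [438 279   7   4  11]
redS [399.11904762 180.21428571] [396 173   8  17  84]
blueT [291.71961102 271.089141  ] [275 260  41  29 617]
[ 0.4879201  -0.17490587  0.11      ]
.......................................................
.......................................................
.......................................................
.......................................................
.......................................................
.........#######.......................................
.........##########...............####.................
........##################......#########..............
.......###################...##############............
.......###################...###############...........
.......############################...#######..........
.......##########################.......#####..........
......##########################.........#####.........
......#########################..........#####.........
......#########################...........####.........
......#########################...........####.........

[... 1009 characters left out ...]
......................................................
.......................................................
.......................................................
top 306 271 [0.50320779 0.03208005 0.076     ]
top 437 281 [ 0.48888734 -0.17663666  0.045     ]
top 298 268 [0.51881159 0.04617196 0.006     ]
178.0 [[444. 329.]
 [461. 329.]
 [461. 342.]
 [444. 342.]] [[ 0.41464249 -0.19218688  0.006     ]
 [ 0.41427687 -0.2200458   0.006     ]
 [ 0.39331098 -0.21870966  0.006     ]
 [ 0.39367571 -0.19097372  0.006     ]]
[np.float64(0.02100185263919584), np.float64(0.027861316460856145), np.float64(0.021008417593375236), np.float64(0.027738337925612522)] [ 0.40397651 -0.20547902  0.006     ]
```

View pics/crop1.png

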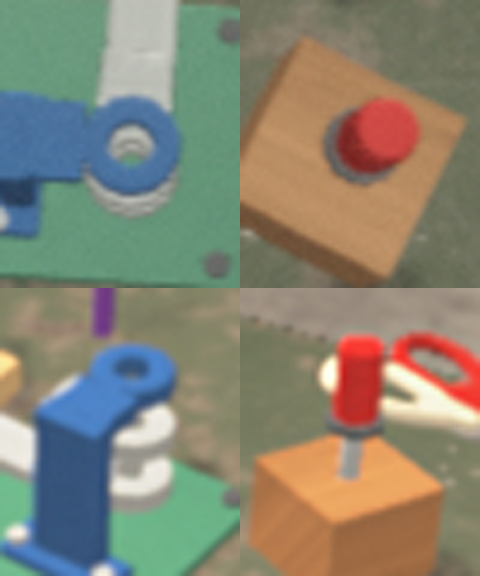

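The crop confirms the choice: red handle, grey collar, in the wooden stand. The handle's top face is at top (446.8,274.7) and scene (400.6,174). The blue ring's bore is at top (306.8,270.2) and scene (342.5,234.7), with the steel knuckle visible below it.

Run:
```python
from h import *
r=at('top',446.8,274.7,.110);b=at('top',306.8,270.2,.076)
print('red',r,at('scene',400.6,174,.110),tri(ray('top',446.8,274.7),ray('scene',400.6,174)))
print('collar',at('top',441,278.8,.074))
print('bore',b,at('scene',342.5,234.7,.076),tri(ray('top',306.8,270.2),ray('scene',342.5,234.7)))
s=ctrl.get_state();from scipy.spatial.transform import Rotation as R
M=R.from_quat(s['tcp_rot']).as_matrix();p=s['eef_pos'];print(M)
print('tool shift to pin above', M.T@(np.r_[r[:2],.20]-p), M.T@(np.r_[r[:2],.084]-p))
```

```text
red [ 0.48983338 -0.17769637  0.11      ] [ 0.48838664 -0.1735968   0.11      ] (array([ 0.49023027, -0.17832288,  0.10728665]), np.float64(4.564152739592052e-05))
collar [ 0.48853338 -0.17675514  0.074     ]
bore [0.50444045 0.03082996 0.076     ] [0.50507329 0.03502235 0.076     ] (array([0.50588493, 0.03127933, 0.07316632]), np.float64(0.002187015410590483))
[[ 9.46425831e-01  3.22921158e-01 -2.68361676e-04]
 [ 3.22921183e-01 -9.46424642e-01  1.51851239e-03]
 [ 2.36375675e-04 -1.52381902e-03 -9.99998811e-01]]
tool shift to pin above [ 0.40611296 -0.34818783  0.03903853] [ 0.40608554 -0.34801106  0.15503839]
```

send_rows --pt "0.1 -0.085 0.0 0 0.2" --pt "0.406 -0.347 0.04 0 0.2" --pt "0.406 -0.347 0.04 0 0.2" --pt "0.406 -0.347 0.04 0 0.2" --pt "0.406 -0.347 0.04 0 0.2" --pt "0.406 -0.347 0.04 0 0.2" --pt "0.406 -0.347 0.04 0 0.2" --pt "0.406 -0.347 0.04 0 0.2" --pt "0.406 -0.347 0.04 0 0.2" --pt "0.406 -0.347 0.04 0 0.2" --pt "0.406 -0.347 0.04 0 0.2" --pt "0.406 -0.347 0.04 0 0.2"

```text
time: 1.4
eef_pos: [0.4912, -0.1755, 0.1986]
tcp_rot: [0.986, 0.166, -0.0, -0.001]
contact_force: [-0.6, -0.9, 0.5]
opening: 0.599
finger_force: 0.0
```

send_rows --pt "0 0 0.03 0 0.2" --pt "0 0 0.06 0 0.2" --pt "0 0 0.09 0 0.2" --pt "0 0 0.105 0 0.2" --pt "0 0 0.114 0 0.2" --pt "0 0 0.114 0 0.2" --pt "0 0 0.114 0 0.2"

```text
time: 2.1
eef_pos: [0.491, -0.18, 0.0865]
tcp_rot: [0.987, 0.164, 0.001, 0.001]
contact_force: [0.3, -0.1, 0.2]
opening: 0.604
finger_force: 0.0
```

Run:
```python
from h import *
s=snap('scene');t=snap('top');p=ctrl.get_state()['eef_pos'];print(p,proj('scene',p),proj('top',p))
a=cv2.resize(s[120:240,340:460],(480,480),interpolation=cv2.INTER_CUBIC)
cv2.imwrite('pics/g1.png',a[:,:,::-1])
```

```text
[ 0.49123809 -0.18006377  0.08697681] [399.60972636 182.1089554 ] [444.89693323 275.88117304]
```

View pics/g1.png

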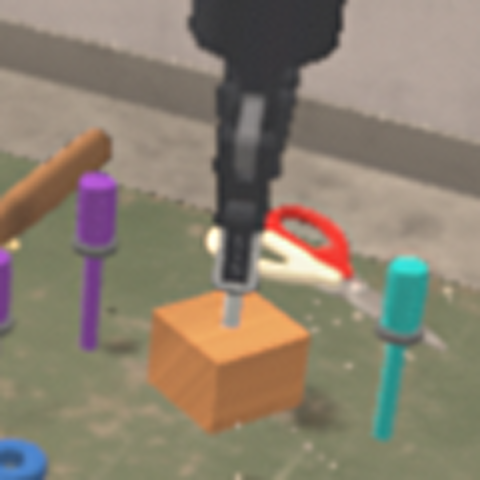

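The scene crop shows the fingers astride the red handle above the stand, well aligned, at about crop (237,260). I correct by 4 mm and close gently.

send_rows --pt "0 -0.004 0.002 0 0.2" --pt "0 -0.004 0.002 0 0.2" --pt "0 -0.004 0.002 0 -1" --pt "0 -0.004 0.002 0 -1" --pt "0 -0.004 0.002 0 -1" --pt "0 -0.004 0.002 0 -1" --pt "0 -0.004 0.002 0 -1" --squeeze 20

```text
time: 2.9
eef_pos: [0.4891, -0.1757, 0.0836]
tcp_rot: [0.987, 0.164, 0.0, 0.0]
contact_force: [-0.0, 0.0, 1.5]
opening: 0.227
finger_force: 20.7
```

send_rows --pt "0 0 0 0 -1" --pt "0 0 0 0 -1" --pt "0 0 -0.01 0 -1" --pt "0 0 -0.02 0 -1" --pt "0 0 -0.03 0 -1" --pt "0 0 -0.04 0 -1" --pt "0 0 -0.06 0 -1" --pt "0 0 -0.08 0 -1" --pt "0 0 -0.095 0 -1" --pt "0 0 -0.095 0 -1" --pt "0 0 -0.095 0 -1" --squeeze 60

```text
time: 4.0
eef_pos: [0.4887, -0.1753, 0.1783]
tcp_rot: [0.987, 0.164, -0.0, -0.0]
contact_force: [0.7, -0.5, -1.6]
opening: 0.218
finger_force: 59.0
```

Run:
```python
from h import *
s=snap('scene');t=snap('top');st=ctrl.get_state();p=st['eef_pos'];print(p,st['contact_force'],st['wrist_torque'])
d=p+[0,0,-.079];print('nose exp',proj('scene',d),proj('top',d))
a=cv2.resize(s[100:220,340:460],(480,480),interpolation=cv2.INTER_CUBIC)
cv2.imwrite('pics/g2.png',a[:,:,::-1])
```

```text
[ 0.48809829 -0.17501047  0.1770429 ] [-1.10211141 -0.13043554 -0.52519818] [ 0.00277813  0.02905727 -0.01664402]
nose exp [400.47187223 178.85899603] [443.2986762  276.97635137]
```

View pics/g2.png

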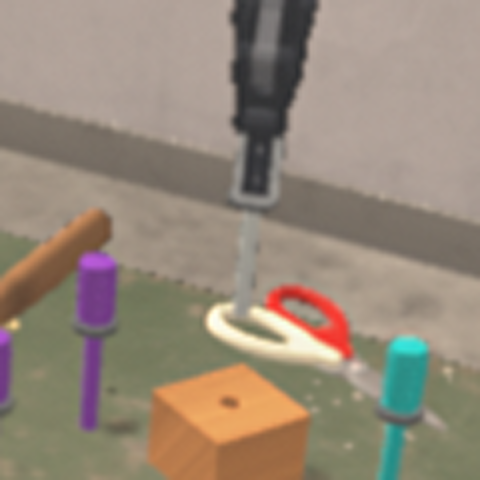

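The pin is held upright. Its nose is at scene (400.5,179), which is where it should be, so there is no noticeable lean. I carry it over the bore.

send_rows --pt "0.0165 -0.038 0 0 -1" --pt "0.033 -0.0765 0 0 -1" --pt "0.05 -0.115 0 0 -1" --pt "0.066 -0.153 0 0 -1" --pt "0.077 -0.178 0 0 -1" --pt "0.0823 -0.1916 0.0 0 -1" --pt "0.0823 -0.1916 0.004 0 -1" --pt "0.0823 -0.1916 0.01 0 -1" --pt "0.0823 -0.1916 0.01 0 -1" --pt "0.0823 -0.1916 0.01 0 -1"

```text
time: 5.1
eef_pos: [0.5047, 0.0312, 0.1677]
tcp_rot: [0.987, 0.163, -0.001, -0.0]
contact_force: [1.1, -0.3, -0.8]
opening: 0.216
finger_force: 59.1
```

```bash
cat > look.py <<'E'
from h import *
import sys
s=snap('scene');t=snap('top');st=ctrl.get_state();p=st['eef_pos'];print(p,st['contact_force'],st['wrist_torque'])
d=p+[0,0,-.079];print('nose exp',proj('scene',d),proj('top',d))
a=cv2.resize(s[190:290,290:390],(500,500),interpolation=cv2.INTER_CUBIC)
cv2.imwrite(f'pics/{sys.argv[1]}.png',a[:,:,::-1])
E
python3 look.py h1
```

```text
[0.50505466 0.03145448 0.16835559] [ 0.27405652 -0.56114119 -1.23673802] [0.0309464  0.0021202  0.01678147]
nose exp [343.72766398 227.68540963] [306.28529494 268.51130661]
```

View pics/h1.png

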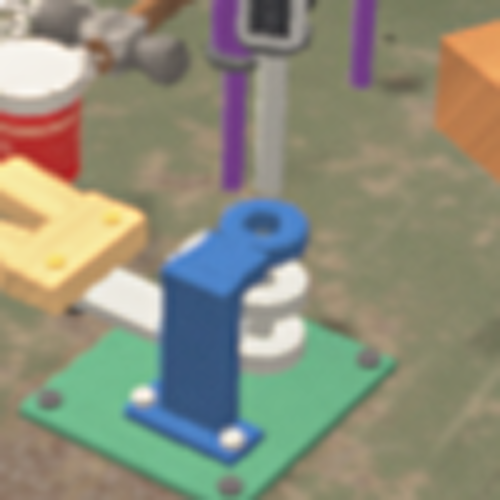

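The nose is at scene (343.8,228.5), about 12 mm above the ring. The bore centre is at (342.8,234.2).

Run:
```python
from h import *
a=at('scene',343.8,228.5,.089)
b=at('scene',342.8,234.2,.076);print('scene nose',a,'hole',b,b-a)
p=np.array([.5048,.0313,.076]);print(proj('scene',p),proj('top',p))
```

```text
scene nose [0.5039105  0.03317237 0.089     ] hole [0.50539355 0.03337105 0.076     ] [ 0.00148305  0.00019868 -0.013     ]
[343.6507653  233.74427507] [306.49363791 269.97395661]
```

send_rows --pt "0.0008 0.0002 0.004 0 -1" --pt "0.0008 0.0002 0.008 0 -1" --pt "0.0008 0.0002 0.011 0 -1" --pt "0.0008 0.0002 0.013 0 -1" --pt "0.0008 0.0002 0.0145 0 -1" --pt "0.0008 0.0002 0.0145 0 -1"

```text
time: 5.8
eef_pos: [0.5056, 0.0325, 0.1535]
tcp_rot: [0.987, 0.164, -0.0, -0.0]
contact_force: [-0.0, 0.5, -1.4]
opening: 0.216
finger_force: 59.1
```

send_rows --pt "0 0 0.001 0 -1" --pt "0 0 0.002 0 -1" --pt "0 0 0.003 0 -1" --pt "0 0 0.004 0 -1" --pt "0 0 0.004 0 -1"

```text
time: 6.3
eef_pos: [0.5056, 0.0325, 0.1496]
tcp_rot: [0.987, 0.164, -0.0, -0.0]
contact_force: [-0.2, 0.0, -1.4]
opening: 0.217
finger_force: 59.1
```

send_rows --pt "0 0 0.003 0 -1" --pt "0 0 0.006 0 -1" --pt "0 0 0.009 0 -1" --pt "0 0 0.012 0 -1" --pt "0 0 0.0145 0 -1" --pt "0 0 0.0165 0 -1" --pt "0 0 0.0165 0 -1"

```text
time: 7.0
eef_pos: [0.5055, 0.0325, 0.1329]
tcp_rot: [0.987, 0.164, -0.0, -0.0]
contact_force: [-0.2, 0.1, -1.0]
opening: 0.219
finger_force: 59.1
```

send_rows --pt "0 0 0.001 0 -1" --pt "0 0 0.002 0 -1" --pt "0 0 0.003 0 -1" --pt "0 0 0.003 0 -1"

```text
time: 7.4
eef_pos: [0.5059, 0.0325, 0.1306]
tcp_rot: [0.987, 0.164, 0.0, 0.0]
contact_force: [0.5, 0.0, 0.2]
opening: 0.213
finger_force: 59.3
```

send_rows --pt "0 0 0.0005 0 -1" --pt "0 0 0.001 0 -1" --pt "0 0 0.001 0 -1"

```text
time: 7.7
eef_pos: [0.5062, 0.0325, 0.1302]
tcp_rot: [0.987, 0.164, 0.0, 0.0]
contact_force: [-1.4, 0.4, 4.7]
opening: 0.213
finger_force: 59.7
```

send_rows --pt "0.0004 0 0 0 -1" --pt "0.0008 0 0 0 -1" --pt "0.0012 0 0 0 -1" --pt "0.0012 0 0 0 -1"

```text
time: 8.1
eef_pos: [0.5068, 0.0326, 0.1301]
tcp_rot: [0.986, 0.164, -0.001, 0.0]
contact_force: [-2.8, 0.8, 6.5]
opening: 0.219
finger_force: 59.9
```

send_rows --pt "-0.0006 0 0 0 -1" --pt "-0.0012 0 0 0 -1" --pt "-0.0018 0 0 0 -1" --pt "-0.0024 0 0 0 -1" --pt "-0.0024 0 0 0 -1"

```text
time: 8.6
eef_pos: [0.5055, 0.0322, 0.1302]
tcp_rot: [0.987, 0.164, 0.001, 0.0]
contact_force: [0.8, 0.9, 5.6]
opening: 0.215
finger_force: 59.8
```

send_rows --pt "0 0 -0.0015 0 -1" --pt "0 0 -0.002 0 -1" --pt "0.001 -0.0012 -0.002 0 -1" --pt "0.001 -0.0012 -0.001 0 -1" --pt "0.001 -0.0012 0 0 -1" --pt "0.001 -0.0012 0 0 -1"

```text
time: 9.2
eef_pos: [0.5047, 0.0336, 0.1286]
tcp_rot: [0.987, 0.164, -0.001, -0.0]
contact_force: [-0.7, 0.7, -2.0]
opening: 0.221
finger_force: 59.1
```

```bash
python3 look.py h2
python3 - <<'E'
from h import *
t=snap('top');cv2.imwrite('pics/t2.png',cv2.resize(t[230:310,260:350],None,fx=6,fy=6,interpolation=cv2.INTER_CUBIC)[:,:,::-1])
E
```

```text
[0.50488463 0.03355506 0.12901474] [ 0.21382097  0.60567981 -1.44559781] [ 0.05137676  0.08587369 -0.00514169]
nose exp [342.54055726 245.84474941] [305.27155894 272.3614822 ]
```

View pics/h2.png

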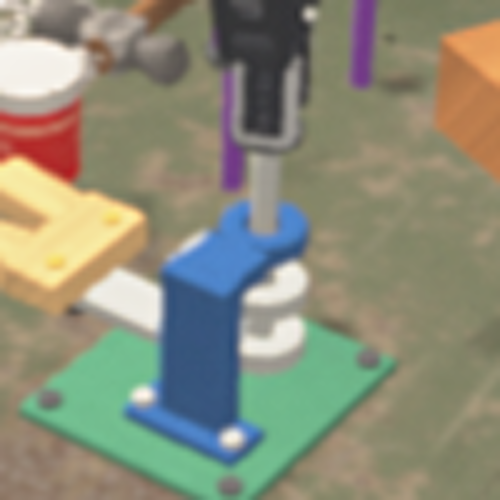

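The picture shows the shank in the blue ring, and the vertical load has gone at the new position, so the nose has found the upper steel bore. I ease it down.

send_rows --pt "0 0 0.001 0 -1" --pt "0 0 0.002 0 -1" --pt "0 0 0.003 0 -1" --pt "0 0 0.003 0 -1"

```text
time: 9.75
eef_pos: [0.505, 0.0336, 0.1261]
tcp_rot: [0.987, 0.164, -0.0, -0.0]
contact_force: [-0.5, -0.4, -1.2]
opening: 0.213
finger_force: 59.1
```

In the steel bore, with no load. I go on in small steps toward the lower knuckle.

send_rows --pt "0 0 0.002 0 -1" --pt "0 0 0.004 0 -1" --pt "0 0 0.006 0 -1" --pt "0 0 0.008 0 -1" --pt "0 0 0.01 0 -1" --pt "0 0 0.01 0 -1"

```text
time: 10.35
eef_pos: [0.5049, 0.0335, 0.1158]
tcp_rot: [0.987, 0.164, -0.0, -0.0]
contact_force: [-0.5, -0.4, -2.3]
opening: 0.219
finger_force: 59.1
```

send_rows --pt "0 0 0.002 0 -1" --pt "0 0 0.004 0 -1" --pt "0 0 0.006 0 -1" --pt "0 0 0.008 0 -1" --pt "0 0 0.008 0 -1"

```text
time: 10.85
eef_pos: [0.505, 0.0335, 0.1079]
tcp_rot: [0.987, 0.164, -0.0, -0.0]
contact_force: [-1.8, -0.7, -1.5]
opening: 0.214
finger_force: 59.1
```

send_rows --pt "-0.0003 0 0.0005 0 -1" --pt "-0.0003 0 0.001 0 -1" --pt "-0.0003 0 0.0015 0 -1" --pt "-0.0003 0 0.002 0 -1" --pt "-0.0003 0 0.002 0 -1"

```text
time: 11.35
eef_pos: [0.5049, 0.0334, 0.1063]
tcp_rot: [0.987, 0.164, 0.0, 0.0]
contact_force: [-1.7, 0.2, -0.7]
opening: 0.215
finger_force: 59.1
```

send_rows --pt "-0.0003 0 0.0005 0 -1" --pt "-0.0003 0 0.001 0 -1" --pt "-0.0003 0 0.0015 0 -1" --pt "-0.0003 0 0.0015 0 -1"

```text
time: 11.75
eef_pos: [0.5047, 0.0334, 0.1048]
tcp_rot: [0.987, 0.164, 0.0, 0.0]
contact_force: [-0.1, 0.3, -0.4]
opening: 0.218
finger_force: 59.1
```

send_rows --pt "0 0 0.001 0 -1" --pt "0 0 0.002 0 -1" --pt "0 0 0.003 0 -1" --pt "0 0 0.004 0 -1" --pt "0 0 0.004 0 -1"

```text
time: 12.25
eef_pos: [0.5046, 0.0333, 0.1006]
tcp_rot: [0.987, 0.164, 0.0, 0.0]
contact_force: [0.1, 0.5, -1.8]
opening: 0.216
finger_force: 59.0
```

send_rows --pt "0 0 0.0015 0 -1" --pt "0 0 0.003 0 -1" --pt "0 0 0.0045 0 -1" --pt "0 0 0.006 0 -1" --pt "0 0 0.007 0 -1" --pt "0 0 0.0075 0 -1" --pt "0 0 0.0075 0 -1"

```text
time: 12.95
eef_pos: [0.5046, 0.0333, 0.0933]
tcp_rot: [0.987, 0.164, -0.0, 0.0]
contact_force: [-0.0, -0.2, -0.7]
opening: 0.219
finger_force: 59.1
```

send_rows --pt "0 0 0.0005 0 -1" --pt "0 0 0.001 0 -1" --pt "0 0 0.0015 0 -1" --pt "0 0 0.002 0 -1" --pt "0 0 0.002 0 -1"

```text
time: 13.45
eef_pos: [0.5046, 0.0333, 0.0912]
tcp_rot: [0.987, 0.164, -0.0, 0.0]
contact_force: [0.0, -0.6, -0.6]
opening: 0.218
finger_force: 59.1
```

send_rows --pt "0 0 0.0005 0 -1" --pt "0 0 0.001 0 -1" --pt "0 0 0.001 0 -1"

```text
time: 13.75
eef_pos: [0.5047, 0.0333, 0.0907]
tcp_rot: [0.987, 0.164, -0.0, 0.0]
contact_force: [-0.4, 0.9, 1.0]
opening: 0.214
finger_force: 59.5
```

send_rows --pt "0 0 0.0005 0 -1" --pt "0 0 0.001 0 -1" --pt "0 0 0.001 0 -1"

```text
time: 14.05
eef_pos: [0.5048, 0.0333, 0.0906]
tcp_rot: [0.986, 0.164, -0.0, -0.0]
contact_force: [-4.2, 0.9, 7.4]
opening: 0.219
finger_force: 60.1
```

The collar has landed at the expected height (TCP 0.091). I relax the press and open.

send_rows --pt "-0.0002 0 -0.0008 0 -1" --pt "-0.0002 0 -0.001 0 -1" --pt "-0.0002 0 -0.001 0 -0.4" --pt "-0.0002 0 -0.001 0 -0.2" --pt "-0.0002 0 -0.001 0 0.2" --pt "-0.0002 0 -0.001 0 0.2" --pt "-0.0002 0 -0.001 0 0.2" --pt "-0.0002 0 -0.001 0 0.2" --squeeze 20

```text
time: 14.85
eef_pos: [0.5044, 0.0332, 0.0903]
tcp_rot: [0.987, 0.164, -0.0, -0.0]
contact_force: [0.3, -0.0, -0.3]
opening: 0.601
finger_force: 0.0
```

send_rows --pt "0 0 -0.01 0 0.2" --pt "0 0 -0.03 0 0.2" --pt "0 0 -0.06 0 0.2" --pt "0 0 -0.1 0 0.2" --pt "0 0 -0.14 0 0.2" --pt "0 0 -0.14 0 0.2" --pt "-0.03 0.07 -0.14 0 0.2" --pt "-0.05 0.12 -0.14 0 0.2" --pt "-0.06 0.14 -0.14 0 0.2" --pt "-0.06 0.14 -0.14 0 0.2"

```text
time: 15.85
eef_pos: [0.4923, -0.1232, 0.2307]
tcp_rot: [0.987, 0.161, 0.0, 0.001]
contact_force: [0.5, 0.7, -0.8]
opening: 0.601
finger_force: 0.0
```

```bash
python3 look.py f1
python3 - <<'E'
from h import *
s=snap('scene')
for z in (.117,.081,.076): print(z,proj('scene',[.5047,.0333,z]))
t=snap('top')
a=cv2.resize(s[190:290,290:390],(400,400),interpolation=cv2.INTER_CUBIC);b=cv2.resize(t[220:320,255:355],(400,400),interpolation=cv2.INTER_CUBIC)
cv2.imwrite('pics/f2.png',np.hstack([a,b])[:,:,::-1])
E
```

```text
[ 0.49251001 -0.11962113  0.2303162 ] [-0.13384173 -0.41777615  0.22421185] [-0.0102324   0.01548902 -0.00174804]
nose exp [389.08459792 165.85492487] [412.36479895 269.27675105]
0.117 [343.89377621 215.36283432]
0.081 [343.24031448 232.04178625]
0.076 [343.15139332 234.29929939]
```

View pics/f2.png

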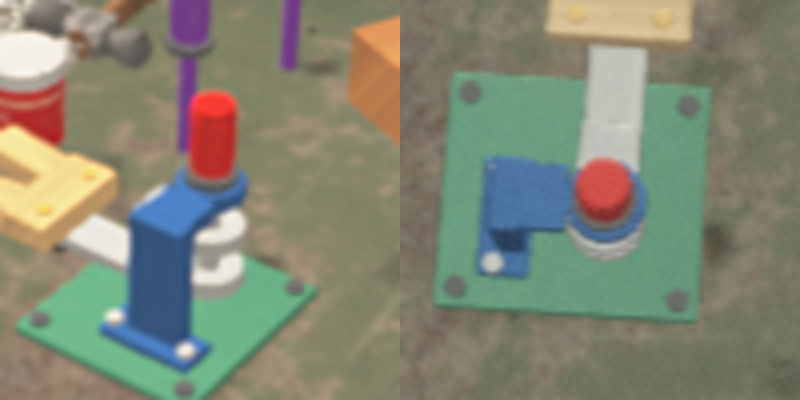

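The collar lies flush on the blue knuckle. The handle top is at crop (215,103), which is scene (343.8,215.8) against 215.4 expected. The pin stands upright and the arm is clear, so I hand in.

```bash
python3 -c "
from plant import ctrl
print(ctrl.sign_off())"
```

```text
the job is handed in; nothing more can be done
None
```

The red-handled pin is through all three knuckles with its collar flush on the blue one; I let go, backed the arm clear and handed in after about 16 s, with no contact reading above about 8 N at the end of any move and the tin and mallet untouched.

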